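# Dress the spool stand: weight collar, then reel

### The job

Somebody parked the awl in the hollow post of the red spool stand: first pull it out and stand it, point down, in the open white cup. Then thread the steel weight collar (the wide-holed ring) down the post until it lies flat on the stand's base, and after it the flanged wooden reel until it lies flat on the collar, lowering both down the post by hand rather than letting them drop. Do not knock over the cup, and leave the bead jar and the embroidery hoops where they are.

Things in the scene. Friction and masses are not known exactly. Their poses are not given: they have to be found in the camera images.
- stand: Red plastic spool stand, fixed. Base disc 110 mm diameter, 12 mm thick; stepped upright post in its middle: 36 mm diameter up to 34 mm above the table, then 26 mm up to 70 mm, the last 5 mm tapering to 21 mm. The post is hollow: bore 12 mm at the mouth, 17 mm below, closed 12 mm above the table. Origin: on the post's axis, at table height; z up.
- awl: Awl, 140 mm, 90 g; stands point down in the post. Origin: its point; z towards the handle's end. Pointed steel shaft 9 mm diameter to 54 mm, wooden shoulder 46 mm diameter from 54 to 62 mm, handle 28 mm diameter from 68 to 130 mm, rounded end at 140 mm. The shoulder rests on the post's top: at the start the point is 16 mm and the handle's end 156 mm above the table.
- cup: White ceramic cup, open, straight and upright, loose, 0.45 kg: 72 mm outside diameter, 64 mm inside, 88 mm high, inner floor 5 mm above the table. Origin: centre of its underside; z up. Stands left or right, at the far side of the work; the jar has the other place.
- collar: Steel weight collar, a plain ring about 0.45 kg lying flat on the table, loose: 68 mm outside diameter, 41 mm hole, 24 mm high. Origin: centre of its underside, z along its axis. Lies left or right, nearer the robot; the reel has the other place.
- collar_mid (a point): Centre of the collar, 12 mm above its underside. With the collar fully home it is 24 mm above the table.
- reel: Pale wooden reel lying flat on the table, loose, about 60 g: two flanges 62 mm diameter and 8 mm thick, waist 48 mm diameter between them, 31 mm hole right through, 30 mm high in all, the same either way up. Origin: centre of its underside, z along its axis.
- reel_mid (a point): Centre of the reel, 15 mm above its underside. With the reel fully home on the collar it is 51 mm above the table.
- jar: Closed glass bead jar with brass cap, 68 mm diameter, 100 mm high, loose, a bystander. Origin: centre of its underside.
- hoops: Pair of nested bamboo embroidery hoops lying flat beyond the stand, 120 mm outside diameter, 11 mm high, with a small brass screw block; loose, a bystander. Origin: centre, at table height.
Mind the look-alikes: they are no part of the job. Of the things that look like the reel, the middle-sized one is meant. Several things have the shape of the cup; the one meant has the colours described above.

How it is judged:
By the outcome, as a careful person would: the job done as asked, in the order asked, and still so for the second after the job is handed in, with the robot touching nothing.
It also fails if it takes over 67 s, if anything falls off the work surface, if the arm or the gripper's body presses on something with over 40 N, if the wrist force passes 120 N, or if a joint passes its speed limit or range.

### The arm

A 6-joint arm with a two-finger parallel gripper is mounted at the origin on the work surface. World frame = base frame: x ahead of the robot, y to its left, z up, the work surface at z = 0. Lengths are in mm, angles in rad, forces in N, time in s.
With the tool pointing down it reaches from about 150 to 775 mm from the base axis. Payload 6.1 kg.
Tool frame: the origin (TCP) lies midway between the tips of the shut fingers; the grasp point (between the pads) lies 19 mm behind it; z points along the fingers, y is the line along which they close (so a half turn about z gives the same grasp; the last joint's range is limited). The gripper opens to 85 mm and grips with 20 to 120 N. Pads are 22 mm wide; open, the fingers measure 114 mm over their backs; the gripper's body (76 mm by 85 mm) begins 54 mm behind the grasp point. The pads swing forward as they close: fully open they stand 13 mm farther back than shut.
Start: joints at [1.31, 0.126, -0.04, 1.405, 0, 1.571], TCP at [135.367, 507.232, 231.295] pointing down, gripper open.
Joint ranges: [-2.72, 2.72], [-0.95, 1.95], [-1.27, 1.35], [-1.78, 2.02], [-1.46, 1.47], [-3.14, 3.14]. Speed limits (rad/s): [2.39, 2.39, 3.01, 3.14, 3.14, 3.14].

### API

Orientations are given as a unit quaternion [w, x, y, z].
In Python, from cell import status, grab_frame, hand_in gives the robot as it stands.
- The arm moves only by the tool drive_tool, never from a script. Its argument "targets" is a list of rows, each an object with "grip": the finger opening in m, from 0 to 0.0854; "travel": the shift along the tool's x, y, z in m, a list of three; "yaw": the turn about the tool's z in rad. A call has 1 to 8 rows; each row shifts and turns the commanded pose from where the row before left it, along the tool's axes as they then stand; what a row does not reach is not made up. A row lasts 1/12 s, in which the tool goes at most 41.7 mm and 7.16 degrees, less where a joint would pass 70% of its speed; a pose out of reach is approached as far as the arm can. A call is refused whole if a number of a shift passes 0.0417 or a number of a turn 0.125, either way. A call with a gripper value outside its range is refused whole. The fingers move at their own pace and stop on an object; "squeeze" is the grip in N (left out, the last holds). Time passes only in rows, so rows that do not move let the fingers close. It gives the time, the measured TCP pose, the force, the opening and the grip force at its end, in the units of the state.
- status.observe(): the state, without advancing time (a new reading comes with each control period).
- grab_frame(name): name is "side" or "top"; returns a dict with "pixels" (384x512x3 uint8, red, green, blue), "z_map" (384x512 float32, mm along the optical axis (not along the pixel's ray), 0 where there is no reading), "vfov" (degrees; the focal length in pixels is half the picture's height over the tangent of half this angle, whatever the lens; pixels are square), "cx", "cy" (the principal point, pixels), "rvec" (rotation vector, rad) and "tvec" (3), from world to camera coordinates, as OpenCV has them. Camera axes: x right, y down, z forward; pixel columns grow to the right and rows downward; lengths in mm; the calibration is good to about 2 mm. A picture is of the moment at which its call begins.
- hand_in(): hands the job in; it is judged then, once.
The state is a dict: "clock": time; "joint_positions": joint angles; "joint_velocities": joint speeds; "effort": joint torques, N m; "ee_pos": TCP position; "ee_rot": TCP orientation; "ft_force": force on the tool from outside, world axes, zero at the start; "torque": the same for the moment, N m; "grip_width": finger opening in mm; "finger_force": force on a finger pad.
Only numpy, scipy, OpenCV 4.12 (cv2) and the standard library are available. Lean on these libraries where they do the work, as an engineer would, in place of code of your own. Each camera call takes 0.05 s, during which the arm holds its last target. There are 200 camera calls.

## Working session

There is one attempt and no reset: what is moved stays moved. The work goes in short steps, Python scripts to look and compute and a tool call to move; the robot and the scene stay as the last step left them, time stands still between calls to the robot, and variables do not carry over. Pictures are saved under pics/ and viewed, at most 10 in all, crops included, and the job is handed in when it is done.

Besides the shell and the picture viewer there is one more tool, called as name(argument=value, ...), one argument or row to a line, values as JSON. drive_tool: Moves the arm, as the interface text tells. Its arguments: {"type":"object","properties":{"targets":{"type":"array"},"squeeze":{"type":"number"}},"required":["targets"]}

```bash
mkdir -p pics; ls; cat > h.py <<'E'
import numpy as np, cv2
from cell import status, grab_frame, hand_in
def cloud(f):
    z=f["z_map"].astype(float);h,w=z.shape
    fl=h/2/np.tan(np.radians(f["vfov"])/2)
    v,u=np.mgrid[:h,:w]
    pc=np.stack([(u-f["cx"])/fl*z,(v-f["cy"])/fl*z,z],-1)
    R=cv2.Rodrigues(np.array(f["rvec"],float))[0];t=np.array(f["tvec"],float).ravel()
    P=(pc-t)@R
    P[z==0]=np.nan
    return P
def save(f,n): cv2.imwrite(f"pics/{n}.png",f["pixels"][...,::-1])
E
python3 - <<'E'
from h import *
import pickle
for n in("top","side"):
    f=grab_frame(n);save(f,n+"0");pickle.dump(f,open(n+"0.pkl","wb"))
    print(n,{k:v for k,v in f.items() if k not in("pixels","z_map")})
a=cv2.imread("pics/top0.png");b=cv2.imread("pics/side0.png")
print(status.observe())
E
```

```text
pics
top {'vfov': 48.86126823104322, 'cx': 253.2232946316447, 'cy': 186.56504746084292, 'rvec': array([ 2.16131802, -2.18473739,  0.1113402 ]), 'tvec': array([  36.21469562,  549.26864408, 1059.78548407])}
side {'vfov': 46.20241939037648, 'cx': 255.60825162444132, 'cy': 190.27305541344424, 'rvec': array([ 2.46716206, -0.08870447,  0.03340709]), 'tvec': array([-539.92244538,   83.70614539, 1092.0043249 ])}
{'clock': 0.1, 'joint_positions': array([ 1.31001266e+00,  1.26338067e-01, -4.05321002e-02,  1.40539520e+00,
       -8.75482849e-06,  1.57077968e+00]), 'joint_velocities': array([-0.00135827, -0.00139253,  0.00314345, -0.0013564 ,  0.00112282,
       -0.00111047]), 'effort': array([ 1.54593345e-03, -4.36905742e+01,  3.53606415e+01,  1.35480010e-02,
        1.61061752e-05,  3.59111823e-06]), 'ee_pos': array([135.27031999, 506.88455977, 230.58520792]), 'ee_rot': array([-9.11701478e-05,  1.30014373e-01,  9.91511837e-01, -7.28853771e-04]), 'ft_force': array([ 0.20077434, -0.40058919, -0.27333004]), 'torque': array([-0.04834592, -0.00742918, -0.01339715]), 'finger_force': 0.0, 'grip_width': 85.21051315374677}
```

View pics/top0.png

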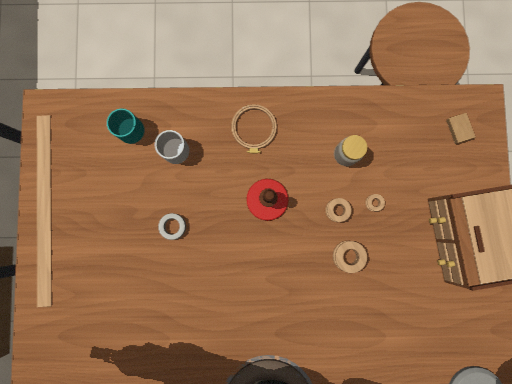

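View pics/side0.png

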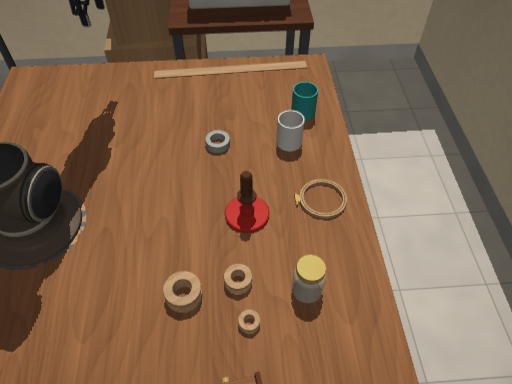

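The top view shows the stand and awl at (268,200), the white cup at (172,147) with a teal decoy at (123,123), and the collar at (172,227). The middle reel is at (339,210), the jar at (352,150) and the hoops at (254,127). The side view agrees: cup (290,130), collar (217,141), stand (247,213), reel (238,279).

```bash
cat > m.py <<'E'
from h import *
from scipy.optimize import least_squares
def circ(p):
    r=least_squares(lambda q:np.hypot(p[:,0]-q[0],p[:,1]-q[1])-q[2],[*np.median(p,0),30],loss="soft_l1",f_scale=1)
    return r.x.round(1)
def blob(P,c,rad,z0,z1):
    d=np.hypot(P[...,0]-c[0],P[...,1]-c[1]);m=(d<rad)&(P[...,2]>z0)&(P[...,2]<z1);return P[m]
def disc(p):
    q=p[:,:2].astype(np.float32);c,r=cv2.minEnclosingCircle(q);return np.round(c,1),round(r,1),len(p),np.median(p[:,2]).round(1)
E
python3 - <<'E'
from m import *
import pickle
px={"top":dict(stand=(250,205),awl=(268,197),cup=(159,147),collar=(164,227),reel=(331,212),jar=(354,145),hoops=(235,126),tbl=(300,300)),
"side":dict(stand=(233,213),awl=(247,178),cup=(280,120),collar=(217,134),reel=(230,275),jar=(311,268),tbl=(150,150))}
S={}
for n in px:
    f=pickle.load(open(n+"0.pkl","rb"));P=S[n]=cloud(f)
    for k,(u,v) in px[n].items(): print(n,k,P[v,u].round(1))
c0=dict(stand=None)
E
```

```text
top stand [503.2  39.1  10. ]
top awl [513.1  -2.3 153. ]
top cup [650.1 267.6  53.4]
top collar [448.7 261.4  12.8]
top reel [ 482.1 -167.8   27.3]
top jar [ 641.1 -214.8   99.5]
top hoops [712.8  76.7  10.7]
top tbl [257.8 -87.1  -2.8]
side stand [485.3  -6.9  10.4]
side awl [521.  -15.6 150.6]
side cup [626.4 254.8  67. ]
side collar [451.9 262.3  18.8]
side reel [ 472.2 -184.9   28.6]
side jar [ 637.7 -217.4   97.1]
side tbl [264.  233.7  -2. ]
```

```bash
python3 - <<'E'
from m import *
import pickle
C=dict(stand=(512,0,75,6,16),awlH=(512,0,30,110,150),cup=(635,235,60,80,95),collar=(445,240,55,18,30),reel=(480,-187,45,24,36),jar=(640,-215,60,90,110))
for n in("top","side"):
    f=pickle.load(open(n+"0.pkl","rb"));P=cloud(f)
    for k,(x,y,r,a,b) in C.items():
        p=blob(P,(x,y),r,a,b)
        if len(p)<5: print(n,k,len(p));continue
        print(n,k,disc(p),"bbox",p.min(0).round(1)[:2],p.max(0).round(1)[:2],"fit",circ(p[:,:2]))
E
```

```text
top stand (array([507.5,  -7.4]), 65.2, 1077, np.float64(11.1)) bbox [443.1 -60.3] [571.   46.9] fit [519.9  -6.9  42.1]
top awlH (array([518.4,  -5.7]), 13.9, 41, np.float64(146.3)) bbox [504.5 -18.9] [529.7   8.2] fit [517.8  -5.4  12.7]
top cup (array([650.8, 235.5]), 36.3, 173, np.float64(86.3)) bbox [615.3 199.2] [685.9 271. ] fit [650.5 234.5  33.7]
top collar (array([451.3, 240.3]), 34.0, 357, np.float64(22.8)) bbox [417.9 206.4] [484.4 272.4] fit [451.  239.9  27.8]
top reel (array([ 488.1, -188.8]), 31.1, 350, np.float64(29.5)) bbox [ 458.9 -219.7] [ 517.9 -157.9] fit [ 488.4 -187.9   24.2]
top jar (array([ 637.5, -216.6]), 30.1, 484, np.float64(99.4)) bbox [ 607.5 -246. ] [ 666.1 -187. ] fit [ 636.6 -215.7   21.4]
side stand (array([518.4,  -6.6]), 55.1, 968, np.float64(10.4)) bbox [465.4 -60.7] [572.3  42.2] fit [518.8  -5.   40.8]
side awlH (array([518. ,  -7.7]), 13.7, 153, np.float64(133.1)) bbox [505.1 -19.8] [530.6   1.6] fit [518.6  -5.7  12.7]
side cup (array([651.7, 234.3]), 36.9, 155, np.float64(85.4)) bbox [615.5 198.4] [685.8 270.9] fit [651.6 234.1  34. ]
side collar (array([448.5, 241.6]), 36.7, 243, np.float64(22.2)) bbox [418.4 205.1] [485.  278.3] fit [451.5 239.   28.1]
side reel (array([ 488.3, -188. ]), 31.6, 445, np.float64(28.4)) bbox [ 458.8 -219. ] [ 518.  -158.1] fit [ 488.1 -188.8   24.3]
side jar (array([ 637. , -216.9]), 30.0, 648, np.float64(98.5)) bbox [ 607.5 -246.6] [ 666.6 -187.1] fit [ 636.6 -218.9   21.7]
```

drive_tool(
  targets=[
    {"grip": 0.085, "travel": [0, 0, 0], "yaw": -0.0869},
    {"grip": 0.085, "travel": [0, 0, 0], "yaw": -0.0869},
    {"grip": 0.085, "travel": [0, 0, 0], "yaw": -0.0869},
    {"grip": 0.085, "travel": [-0.0239, -0.0321, 0], "yaw": 0},
    {"grip": 0.085, "travel": [-0.0239, -0.0321, 0], "yaw": 0},
    {"grip": 0.085, "travel": [-0.0239, -0.0321, 0], "yaw": 0},
    {"grip": 0.085, "travel": [-0.0239, -0.0321, 0], "yaw": 0},
    {"grip": 0.085, "travel": [-0.0239, -0.0321, 0], "yaw": 0},
  ],
  squeeze=40,
)

```text
clock: 0.77
ee_pos: [255.3, 345.0, 230.9]
ee_rot: [-0.0, -0.0, 1.0, -0.0]
ft_force: [1.5, 0.6, 0.6]
grip_width: 84.8
finger_force: 0.0
```

drive_tool(
  targets=[
    {"grip": 0.085, "travel": [-0.0239, -0.0321, 0], "yaw": 0},
    {"grip": 0.085, "travel": [-0.0239, -0.0321, 0], "yaw": 0},
    {"grip": 0.085, "travel": [-0.0239, -0.0321, 0], "yaw": 0},
    {"grip": 0.085, "travel": [-0.0239, -0.0321, 0], "yaw": 0},
    {"grip": 0.085, "travel": [-0.0239, -0.0321, 0], "yaw": 0},
    {"grip": 0.085, "travel": [-0.0239, -0.0321, 0], "yaw": 0},
    {"grip": 0.085, "travel": [-0.0239, -0.0321, 0], "yaw": 0},
    {"grip": 0.085, "travel": [-0.0239, -0.0321, 0], "yaw": 0},
  ],
)

```text
clock: 1.43
ee_pos: [446.6, 87.9, 231.1]
ee_rot: [-0.0, 0.0, 1.0, 0.0]
ft_force: [1.3, 0.5, 1.0]
grip_width: 85.0
finger_force: 0.0
```

drive_tool(
  targets=[
    {"grip": 0.085, "travel": [-0.0239, -0.0321, 0], "yaw": 0},
    {"grip": 0.085, "travel": [-0.0239, -0.0321, 0], "yaw": 0},
    {"grip": 0.085, "travel": [-0.0239, -0.0321, 0], "yaw": 0},
    {"grip": 0.085, "travel": [0, 0, 0], "yaw": 0},
    {"grip": 0.085, "travel": [0, 0, 0], "yaw": 0},
  ],
)

```text
clock: 1.85
ee_pos: [518.2, -8.1, 230.2]
ee_rot: [-0.001, 0.002, 1.0, 0.0]
ft_force: [-0.5, 0.3, 0.4]
grip_width: 84.9
finger_force: 0.0
```

drive_tool(
  targets=[
    {"grip": 0.085, "travel": [0, 0.0015, 0.031], "yaw": 0},
    {"grip": 0.085, "travel": [0, 0, 0.031], "yaw": 0},
    {"grip": 0.085, "travel": [0, 0, 0.031], "yaw": 0},
    {"grip": 0.085, "travel": [0, 0, 0.031], "yaw": 0},
    {"grip": 0.085, "travel": [0, 0, 0], "yaw": 0},
    {"grip": 0.085, "travel": [0, 0, 0], "yaw": 0},
  ],
)

```text
clock: 2.35
ee_pos: [515.8, -4.0, 106.5]
ee_rot: [-0.002, -0.001, 1.0, 0.0]
ft_force: [0.7, -0.6, 0.7]
grip_width: 84.6
finger_force: 0.0
```

```bash
python3 - <<'E'
from h import *
import pickle
s=status.observe();print(s["ee_pos"],s["ft_force"])
ims=[]
for n in("top","side"):
    f=grab_frame(n);pickle.dump(f,open(n+"1.pkl","wb"));ims.append(f["pixels"][60:330,150:400,::-1])
cv2.imwrite("pics/a1.png",cv2.resize(np.hstack(ims),(800,432)))
E
```

```text
[515.80820106  -3.95461144 106.51363895] [ 0.66615487 -0.5610155   0.72863588]
```

View pics/a1.png

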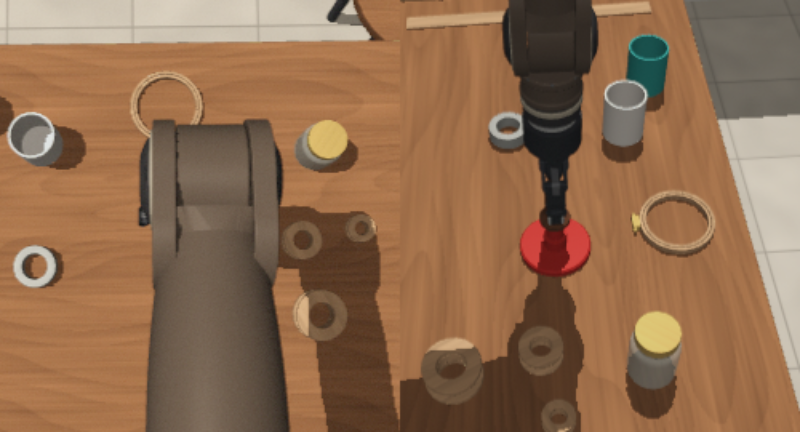

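The gripper straddles the awl handle, at about (555,190) in the right-hand crop, and nothing else is touched. I'll close the fingers and lift.

drive_tool(
  targets=[
    {"grip": 0.02, "travel": [0, -0.001, 0], "yaw": 0},
    {"grip": 0.02, "travel": [0, 0, 0], "yaw": 0},
    {"grip": 0.02, "travel": [0, 0, 0], "yaw": 0},
    {"grip": 0.02, "travel": [0, 0, 0], "yaw": 0},
    {"grip": 0.02, "travel": [0, 0, 0], "yaw": 0},
    {"grip": 0.02, "travel": [0, 0, 0], "yaw": 0},
    {"grip": 0.02, "travel": [0, 0, 0], "yaw": 0},
    {"grip": 0.02, "travel": [0, 0, 0], "yaw": 0},
  ],
  squeeze=40,
)

```text
clock: 3.12
ee_pos: [518.1, -6.0, 107.8]
ee_rot: [0.0, 0.0, 1.0, -0.0]
ft_force: [-0.4, -0.3, 3.7]
grip_width: 26.5
finger_force: 41.6
```

drive_tool(
  targets=[
    {"grip": 0.02, "travel": [0, 0, 0], "yaw": 0},
    {"grip": 0.02, "travel": [0, 0, -0.01], "yaw": 0},
  ],
)

```text
clock: 3.28
ee_pos: [516.5, -5.9, 115.7]
ee_rot: [-0.002, 0.0, 1.0, 0.0]
ft_force: [-0.1, 0.2, -1.5]
grip_width: 26.5
finger_force: 41.2
```

drive_tool(
  targets=[
    {"grip": 0.02, "travel": [0, 0, -0.03], "yaw": 0},
    {"grip": 0.02, "travel": [0, 0, -0.03], "yaw": 0},
    {"grip": 0.02, "travel": [0, 0, -0.03], "yaw": 0},
    {"grip": 0.02, "travel": [-0.019, 0.0344, 0], "yaw": 0},
    {"grip": 0.02, "travel": [-0.019, 0.0344, 0], "yaw": 0},
    {"grip": 0.02, "travel": [-0.019, 0.0344, 0], "yaw": 0},
    {"grip": 0.02, "travel": [-0.019, 0.0344, 0], "yaw": 0},
    {"grip": 0.02, "travel": [-0.019, 0.0344, 0], "yaw": 0},
  ],
)

```text
clock: 3.95
ee_pos: [613.0, 167.7, 207.3]
ee_rot: [-0.0, 0.0, 1.0, -0.0]
ft_force: [1.4, -0.7, -1.2]
grip_width: 26.3
finger_force: 41.2
```

drive_tool(
  targets=[
    {"grip": 0.02, "travel": [-0.019, 0.0344, 0], "yaw": 0},
    {"grip": 0.02, "travel": [-0.019, 0.0344, 0], "yaw": 0},
    {"grip": 0.02, "travel": [0, 0, 0], "yaw": 0},
    {"grip": 0.02, "travel": [0, 0, 0], "yaw": 0},
    {"grip": 0.02, "travel": [0, 0, 0], "yaw": 0},
  ],
)

```text
clock: 4.37
ee_pos: [650.3, 234.8, 206.5]
ee_rot: [-0.001, -0.0, 1.0, -0.0]
ft_force: [-0.3, -0.4, -0.3]
grip_width: 26.6
finger_force: 41.2
```

```bash
python3 - <<'E'
from m import *
s=status.observe();print(s["ee_pos"],s["ft_force"],s["joint_positions"])
f=grab_frame("side")
cv2.imwrite("pics/a2.png",cv2.resize(f["pixels"][20:220,180:380,::-1],(600,600)))
p=cloud(f)
for z0 in range(105,215,10):
    b=blob(p,(651,235),26,z0,z0+10)
    if len(b):print(z0,len(b),circ(b[:,:2]),b.min(0).round(),b.max(0).round())
E
```

```text
[650.27536939 234.82711086 206.5440002 ] [-0.32104313 -0.38477167 -0.30354162] [ 3.46629548e-01  4.58167599e-01  3.49137645e-01  1.46375047e+00
 -1.94825747e-04  3.46156670e-01]
115 5 [654.3 239.1   7.5] [648. 232. 117.] [653. 235. 125.]
125 9 [651.  234.9   4.3] [647. 230. 127.] [655. 236. 135.]
135 10 [650.5 232.7   4. ] [647. 228. 137.] [655. 235. 145.]
145 7 [ -7165.  -44549.7  45457.5] [646. 229. 146.] [654. 232. 149.]
165 48 [651.3 234.5  21.9] [629. 212. 165.] [672. 241. 175.]
175 105 [651.3 235.3  18.4] [629. 211. 175.] [672. 250. 185.]
185 33 [651.1 233.9  12.9] [638. 218. 185.] [663. 231. 195.]
195 23 [ -91698.6 -159798.3  184755.5] [638. 217. 195.] [663. 233. 205.]
205 22 [-150922.1 -104919.8  184463.4] [637. 210. 205.] [662. 237. 214.]
```

View pics/a2.png

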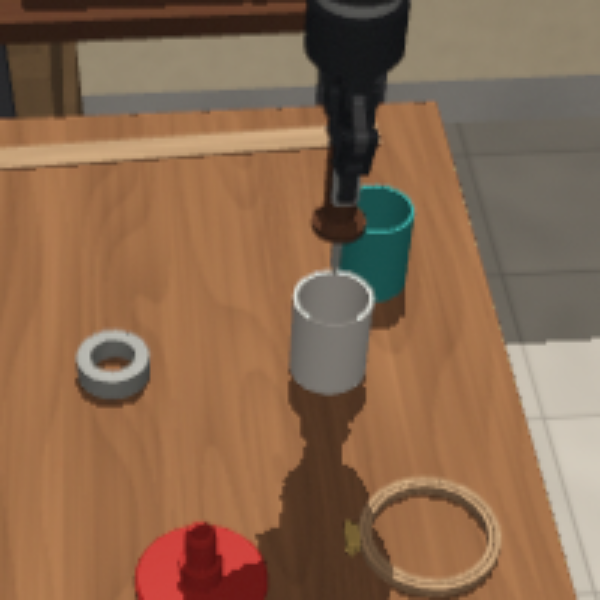

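The awl hangs upright over the cup's mouth (shoulder at (338,222), cup rim at (333,297)), centred within about 1 mm. I'll lower it in.

drive_tool(
  targets=[
    {"grip": 0.02, "travel": [0, 0, 0.025], "yaw": 0},
    {"grip": 0.02, "travel": [0, 0, 0.025], "yaw": 0},
    {"grip": 0.02, "travel": [0, 0, 0.025], "yaw": 0},
    {"grip": 0.02, "travel": [0, 0, 0.02], "yaw": 0},
    {"grip": 0.02, "travel": [0, 0, 0.01], "yaw": 0},
    {"grip": 0.02, "travel": [0, 0, 0.002], "yaw": 0},
    {"grip": 0.02, "travel": [0, 0, 0], "yaw": 0},
  ],
)

```text
clock: 5.0
ee_pos: [650.4, 234.0, 100.9]
ee_rot: [-0.0, 0.001, 1.0, -0.0]
ft_force: [-0.2, 0.3, -0.3]
grip_width: 26.4
finger_force: 41.2
```

drive_tool(
  targets=[
    {"grip": 0.02, "travel": [0, 0, 0.001], "yaw": 0},
    {"grip": 0.02, "travel": [0, 0, 0], "yaw": 0},
  ],
)

```text
clock: 5.17
ee_pos: [651.6, 234.9, 101.2]
ee_rot: [0.001, 0.0, 1.0, 0.0]
ft_force: [0.4, 0.2, -0.7]
grip_width: 26.7
finger_force: 41.2
```

drive_tool(
  targets=[
    {"grip": 0.02, "travel": [0, 0, 0.001], "yaw": 0},
    {"grip": 0.02, "travel": [0, 0, 0], "yaw": 0},
  ],
)

```text
clock: 5.33
ee_pos: [651.2, 235.1, 99.2]
ee_rot: [0.001, 0.0, 1.0, 0.0]
ft_force: [-0.1, 0.2, -1.3]
grip_width: 26.4
finger_force: 41.2
```

drive_tool(
  targets=[
    {"grip": 0.02, "travel": [0, 0, 0.001], "yaw": 0},
    {"grip": 0.02, "travel": [0, 0, 0], "yaw": 0},
  ],
)

```text
clock: 5.5
ee_pos: [650.8, 235.0, 97.3]
ee_rot: [0.0, -0.0, 1.0, 0.0]
ft_force: [-0.8, 0.2, -1.7]
grip_width: 26.5
finger_force: 41.2
```

drive_tool(
  targets=[
    {"grip": 0.02, "travel": [0, 0, 0.001], "yaw": 0},
    {"grip": 0.02, "travel": [0, 0, 0], "yaw": 0},
  ],
)

```text
clock: 5.67
ee_pos: [650.8, 235.0, 96.3]
ee_rot: [0.0, -0.0, 1.0, 0.0]
ft_force: [-0.3, -0.2, 1.0]
grip_width: 26.8
finger_force: 41.4
```

drive_tool(
  targets=[
    {"grip": 0.035, "travel": [0, 0, 0], "yaw": 0},
    {"grip": 0.045, "travel": [0, 0, 0], "yaw": 0},
    {"grip": 0.06, "travel": [0, 0, 0], "yaw": 0},
    {"grip": 0.085, "travel": [0, 0, 0], "yaw": 0},
    {"grip": 0.085, "travel": [0, 0, 0], "yaw": 0},
    {"grip": 0.085, "travel": [0, 0, 0], "yaw": 0},
    {"grip": 0.085, "travel": [0, 0, 0], "yaw": 0},
    {"grip": 0.085, "travel": [0, 0, 0], "yaw": 0},
  ],
)

```text
clock: 6.33
ee_pos: [650.7, 234.9, 96.3]
ee_rot: [-0.0, 0.0, 1.0, -0.0]
ft_force: [-0.3, 0.0, -0.8]
grip_width: 84.8
finger_force: 0.0
```

drive_tool(
  targets=[
    {"grip": 0.085, "travel": [0, 0, -0.015], "yaw": 0},
    {"grip": 0.085, "travel": [0, 0, -0.025], "yaw": 0},
    {"grip": 0.085, "travel": [0, 0, -0.03], "yaw": 0},
    {"grip": 0.085, "travel": [0, 0, -0.03], "yaw": 0},
  ],
)

```text
clock: 6.67
ee_pos: [650.2, 234.7, 196.8]
ee_rot: [-0.001, 0.0, 1.0, -0.0]
ft_force: [1.3, -0.5, 0.1]
grip_width: 85.2
finger_force: 0.0
```

drive_tool(
  targets=[
    {"grip": 0.085, "travel": [0.0399, 0.001, 0], "yaw": 0},
    {"grip": 0.085, "travel": [0.0399, 0.001, 0], "yaw": 0},
    {"grip": 0.085, "travel": [0.0399, 0.001, 0], "yaw": 0},
    {"grip": 0.085, "travel": [0.0399, 0.001, 0], "yaw": 0},
    {"grip": 0.085, "travel": [0.0399, 0.001, 0], "yaw": 0},
    {"grip": 0.085, "travel": [0, 0, 0], "yaw": 0},
    {"grip": 0.085, "travel": [0, 0, 0], "yaw": 0},
  ],
)

```text
clock: 7.25
ee_pos: [449.6, 239.9, 197.1]
ee_rot: [0.001, -0.001, 1.0, 0.0]
ft_force: [0.4, -0.3, 0.0]
grip_width: 85.1
finger_force: 0.0
```

```bash
python3 - <<'E'
from m import *
print(status.observe()["ee_pos"])
C=dict(base=(518,-6,75,6,16),post=(518,-6,25,64,75),cup=(651,235,60,80,92),awl=(651,235,60,100,170),collar=(451,240,45,18,28),reel=(488,-188,45,24,36))
for n in("top","side"):
    f=grab_frame(n);P=cloud(f)
    if n=="side":cv2.imwrite("pics/a3.png",cv2.resize(f["pixels"][20:240,180:400,::-1],(600,600)))
    for k,(x,y,r,a,b) in C.items():
        p=blob(P,(x,y),r,a,b)
        if len(p)<5: print(n,k,len(p));continue
        print(n,k,*disc(p),"bbox",p.min(0).round(1),p.max(0).round(1),"fit",circ(p[:,:2]))
E
```

```text
[449.5655194  239.89601783 197.06715761]
top base [518.5  -6.2] 54.7 1206 11.1 bbox [463.8 -60.3   6. ] [571.2  46.9  15.9] fit [518.2  -6.1  40.4]
top post [518.5  -5.8] 12.4 54 68.1 bbox [506.9 -18.2  64.1] [529.5   6.7  73.6] fit [518.1  -5.8   9.9]
top cup [650.7 234.9] 36.1 185 86.0 bbox [615.9 199.6  80.3] [685.8 270.5  92. ] fit [650.6 234.7  33.6]
top awl [654.2 218.6] 15.2 141 137.5 bbox [639.6 203.9 101.8] [667.7 231.5 144.9] fit [652.1 216.9  10.3]
top collar [451.  240.1] 33.7 170 22.6 bbox [417.9 212.5  18.1] [484.3 263.8  27.8] fit [451.2 240.8  29. ]
top reel [ 488.3 -188.5] 30.9 340 29.4 bbox [ 458.9 -219.1   24.3] [ 517.9 -157.8   35.8] fit [ 488.5 -188.4   24.2]
side base [518.3  -7. ] 55.6 1020 10.5 bbox [465.4 -62.1   6. ] [572.3  45.8  15.9] fit [518.7  -4.4  41.6]
side post [517.6  -6.7] 12.4 54 68.0 bbox [506.4 -19.2  64.2] [530.    5.6  70.3] fit [518.5  -6.5   9.9]
side cup [650.6 234.4] 37.4 164 85.4 bbox [615.9 197.7  80.2] [686.1 270.1  92. ] fit [651.2 235.   33.3]
side awl [654.3 216.9] 14.6 160 128.9 bbox [640.8 202.8 100.9] [668.7 226.6 143.7] fit [654.1 215.3  10.3]
side collar [451.4 240.7] 35.0 246 22.6 bbox [418.2 206.5  18.2] [485.  274.2  27.2] fit [452.  239.1  28.2]
side reel [ 488.3 -187.9] 31.3 449 28.4 bbox [ 458.7 -219.2   24. ] [ 517.9 -157.7   32.6] fit [ 488.  -189.1   24.3]
```

View pics/a3.png

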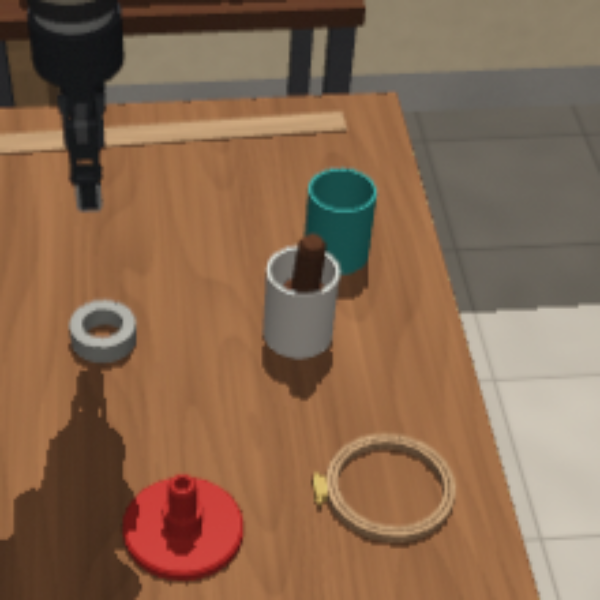

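The awl stands in the white cup, leaning on its wall (handle at (312,255)), and the cup hasn't moved. The gripper is above the collar at (103,330). Next I'll grip the collar.

drive_tool(
  targets=[
    {"grip": 0.085, "travel": [0, 0, 0.038], "yaw": 0},
    {"grip": 0.085, "travel": [0, 0, 0.038], "yaw": 0},
    {"grip": 0.085, "travel": [0, 0, 0.038], "yaw": 0},
    {"grip": 0.085, "travel": [0, 0, 0.038], "yaw": 0},
    {"grip": 0.085, "travel": [0, 0, 0.028], "yaw": 0},
    {"grip": 0.085, "travel": [0, 0, 0.012], "yaw": 0},
    {"grip": 0.085, "travel": [0, 0, 0.006], "yaw": 0},
    {"grip": 0.085, "travel": [0, 0, 0], "yaw": 0},
  ],
)

```text
clock: 8.02
ee_pos: [451.5, 239.5, -3.4]
ee_rot: [-0.001, 0.0, 1.0, -0.001]
ft_force: [0.5, 0.6, 0.7]
grip_width: 84.8
finger_force: 0.0
```

drive_tool(
  targets=[
    {"grip": 0.076, "travel": [0, 0, 0.001], "yaw": 0},
    {"grip": 0.072, "travel": [0, 0, 0], "yaw": 0},
    {"grip": 0.06, "travel": [0, 0, 0], "yaw": 0},
    {"grip": 0.06, "travel": [0, 0, 0], "yaw": 0},
    {"grip": 0.06, "travel": [0, 0, 0], "yaw": 0},
    {"grip": 0.06, "travel": [0, 0, 0], "yaw": 0},
    {"grip": 0.06, "travel": [0, 0, 0], "yaw": 0},
    {"grip": 0.06, "travel": [0, 0, 0], "yaw": 0},
  ],
  squeeze=70,
)

```text
clock: 8.68
ee_pos: [452.9, 240.9, -0.4]
ee_rot: [0.002, -0.0, 1.0, 0.001]
ft_force: [-1.1, 0.1, 5.6]
grip_width: 65.3
finger_force: 77.7
```

drive_tool(
  targets=[
    {"grip": 0.06, "travel": [0, 0, -0.005], "yaw": 0},
    {"grip": 0.06, "travel": [0, 0, -0.01], "yaw": 0},
    {"grip": 0.06, "travel": [0, 0, 0], "yaw": 0},
    {"grip": 0.06, "travel": [0, 0, 0], "yaw": 0},
    {"grip": 0.06, "travel": [0, 0, 0], "yaw": 0},
  ],
)

```text
clock: 9.1
ee_pos: [451.2, 239.9, 12.4]
ee_rot: [0.0, 0.0, 1.0, -0.0]
ft_force: [-0.0, 0.5, -4.9]
grip_width: 65.2
finger_force: 79.2
```

```bash
python3 - <<'E'
from m import *
s=status.observe();print(s["ee_pos"],s["ft_force"],s["grip_width"])
P=cloud(grab_frame("side"))
p=blob(P,(451.5,240),45,8,60)
for a in range(10,60,5):
    q=p[(p[:,2]>a)&(p[:,2]<=a+5)]
    if len(q):print(a,len(q),q.min(0).round(),q.max(0).round())
E
```

```text
[451.20272881 239.85328464  12.36563   ] [-0.02477213  0.50939277 -4.94678295] 65.19724851586679
10 14 [418. 204.  11.] [481. 258.  15.]
15 27 [418. 200.  15.] [481. 256.  20.]
20 28 [421. 201.  20.] [482. 256.  25.]
25 32 [416. 199.  25.] [479. 254.  30.]
30 84 [417. 196.  30.] [483. 264.  35.]
35 81 [417. 199.  35.] [483. 274.  39.]
40 2 [462. 200.  41.] [463. 273.  42.]
45 1 [462. 273.  46.] [462. 273.  46.]
50 1 [462. 271.  52.] [462. 271.  52.]
```

drive_tool(
  targets=[
    {"grip": 0.06, "travel": [0, 0, -0.03], "yaw": 0},
    {"grip": 0.06, "travel": [0, 0, -0.03], "yaw": 0},
    {"grip": 0.06, "travel": [0, 0, -0.03], "yaw": 0},
    {"grip": 0.06, "travel": [-0.0096, -0.0351, 0], "yaw": 0},
    {"grip": 0.06, "travel": [-0.0096, -0.0351, 0], "yaw": 0},
    {"grip": 0.06, "travel": [-0.0096, -0.0351, 0], "yaw": 0},
    {"grip": 0.06, "travel": [-0.0096, -0.0351, 0], "yaw": 0},
    {"grip": 0.06, "travel": [-0.0096, -0.0351, 0], "yaw": 0},
  ],
)

```text
clock: 9.82
ee_pos: [499.0, 62.8, 101.9]
ee_rot: [-0.0, -0.0, 1.0, -0.0]
ft_force: [0.9, 0.1, -4.4]
grip_width: 65.3
finger_force: 81.5
```

drive_tool(
  targets=[
    {"grip": 0.06, "travel": [-0.0096, -0.0351, 0], "yaw": 0},
    {"grip": 0.06, "travel": [-0.0096, -0.0351, 0], "yaw": 0},
    {"grip": 0.06, "travel": [0, 0, 0], "yaw": 0},
    {"grip": 0.06, "travel": [0, 0, 0], "yaw": 0},
    {"grip": 0.06, "travel": [0, 0, 0], "yaw": 0},
  ],
)

```text
clock: 10.23
ee_pos: [517.9, -5.8, 101.7]
ee_rot: [-0.001, 0.0, 1.0, 0.0]
ft_force: [-0.7, 0.2, -6.1]
grip_width: 65.4
finger_force: 81.6
```

```bash
python3 - <<'E'
from m import *
s=status.observe();print(s["ee_pos"],s["ft_force"],s["grip_width"])
f=grab_frame("side");P=cloud(f)
cv2.imwrite("pics/a4.png",cv2.resize(f["pixels"][120:260,170:330,::-1],(640,560)))
p=blob(P,(518.3,-6),45,80,130)
for a in range(80,135,5):
    q=p[(p[:,2]>a)&(p[:,2]<=a+5)]
    if len(q):print(a,len(q),q.min(0).round(1),q.max(0).round(1),circ(q[:,:2]))
E
```

```text
[517.89700669  -5.82984015 101.70502128] [-0.74737098  0.23777889 -6.10505131] 65.4049802903664
95 2 [492.4 -26.   98.4] [505.8  13.  100. ] [499.1  -6.5  20.6]
100 18 [486.  -39.2 100.6] [547.4   7.6 105. ] [517.1 -12.1  29.1]
105 34 [484.1 -44.4 105.1] [547.5  11.  109.9] [516.8 -14.6  28. ]
110 28 [484.4 -45.6 110. ] [550.8   7.1 114.9] [516.8  -8.9  31.8]
115 39 [484.5 -50.5 115.3] [550.5   7.6 120. ] [518.  -16.7  28.5]
120 163 [484.7 -51.  120.1] [550.6  23.  125. ] [517.7  -9.4  28.8]
125 73 [484.9 -50.7 125. ] [548.   19.5 128.3] [515.9  -9.   28.2]
```

View pics/a4.png

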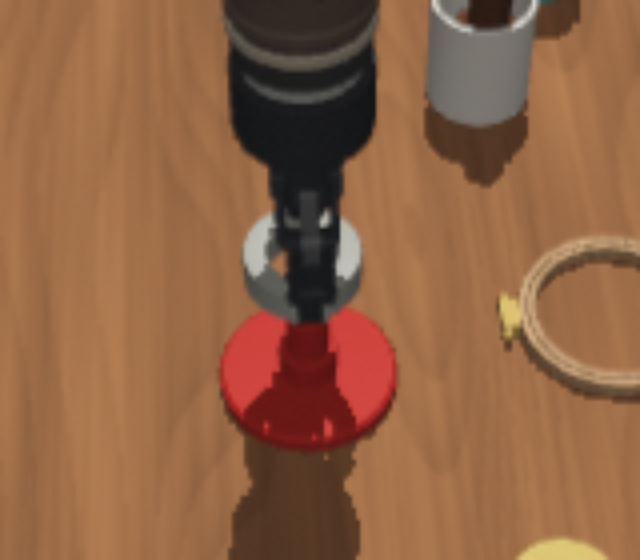

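The collar is level over the post (ring at (303,262), base at (308,375)), about 0.6 mm short in x. I'll lower it and watch the force.

drive_tool(
  targets=[
    {"grip": 0.06, "travel": [-0.0006, 0, 0.02], "yaw": 0},
    {"grip": 0.06, "travel": [0, 0, 0.01], "yaw": 0},
    {"grip": 0.06, "travel": [0, 0, 0.01], "yaw": 0},
    {"grip": 0.06, "travel": [0, 0, 0.01], "yaw": 0},
    {"grip": 0.06, "travel": [0, 0, 0.008], "yaw": 0},
    {"grip": 0.06, "travel": [0, 0, 0.008], "yaw": 0},
    {"grip": 0.06, "travel": [0, 0, 0], "yaw": 0},
  ],
)

```text
clock: 10.87
ee_pos: [517.9, -5.6, 34.5]
ee_rot: [-0.001, -0.0, 1.0, 0.0]
ft_force: [0.4, 0.1, -4.0]
grip_width: 65.5
finger_force: 81.5
```

drive_tool(
  targets=[
    {"grip": 0.06, "travel": [0, 0, 0.003], "yaw": 0},
    {"grip": 0.06, "travel": [0, 0, 0.003], "yaw": 0},
    {"grip": 0.06, "travel": [0, 0, 0], "yaw": 0},
  ],
)

```text
clock: 11.12
ee_pos: [519.1, -5.8, 30.1]
ee_rot: [0.0, 0.0, 1.0, 0.0]
ft_force: [0.5, -0.1, -5.5]
grip_width: 65.3
finger_force: 81.5
```

drive_tool(
  targets=[
    {"grip": 0.06, "travel": [0, 0, 0.003], "yaw": 0},
    {"grip": 0.06, "travel": [0, 0, 0.003], "yaw": 0},
    {"grip": 0.06, "travel": [0, 0, 0], "yaw": 0},
  ],
)

```text
clock: 11.37
ee_pos: [518.8, -5.8, 23.9]
ee_rot: [-0.0, 0.0, 1.0, -0.0]
ft_force: [0.3, -0.6, -5.5]
grip_width: 65.1
finger_force: 81.6
```

drive_tool(
  targets=[
    {"grip": 0.06, "travel": [0, 0, 0.004], "yaw": 0},
    {"grip": 0.06, "travel": [0, 0, 0.004], "yaw": 0},
    {"grip": 0.06, "travel": [0, 0, 0.004], "yaw": 0},
    {"grip": 0.06, "travel": [0, 0, 0], "yaw": 0},
  ],
)

```text
clock: 11.7
ee_pos: [519.0, -5.8, 11.9]
ee_rot: [-0.0, 0.0, 1.0, 0.0]
ft_force: [0.3, 0.0, -4.8]
grip_width: 64.8
finger_force: 81.6
```

drive_tool(
  targets=[
    {"grip": 0.06, "travel": [0, 0, 0.0015], "yaw": 0},
    {"grip": 0.06, "travel": [0, 0, 0], "yaw": 0},
    {"grip": 0.06, "travel": [0, 0, 0], "yaw": 0},
  ],
)

```text
clock: 11.95
ee_pos: [519.0, -5.8, 11.7]
ee_rot: [0.0, 0.0, 1.0, 0.0]
ft_force: [-4.3, -0.6, 4.6]
grip_width: 65.0
finger_force: 82.6
```

drive_tool(
  targets=[
    {"grip": 0.06, "travel": [0, 0, 0.001], "yaw": 0},
    {"grip": 0.06, "travel": [0, 0, 0], "yaw": 0},
    {"grip": 0.06, "travel": [0, 0, 0], "yaw": 0},
  ],
)

```text
clock: 12.2
ee_pos: [519.0, -5.8, 11.6]
ee_rot: [0.001, 0.0, 1.0, 0.0]
ft_force: [-6.8, -0.8, 12.6]
grip_width: 65.2
finger_force: 83.5
```

```bash
python3 - <<'E'
from m import *
s=status.observe();print(s["ee_pos"],s["ft_force"],s["torque"])
P=cloud(grab_frame("side"))
p=blob(P,(518.3,-6),36,30,42)
print(np.histogram(p[:,2],bins=range(30,43)), p.min(0),p.max(0))
E
```

```text
[519.02710668  -5.81566866  11.63607279] [-6.78636725 -0.81481264 12.6150442 ] [0.15765986 1.32283029 0.08318438]
(array([ 6, 15, 22, 45, 49, 31, 28,  8,  5,  0,  1,  0]), array([30, 31, 32, 33, 34, 35, 36, 37, 38, 39, 40, 41, 42])) [485.74189343 -38.54694446  30.33292046] [551.25237808  27.30871983  40.44986634]
```

drive_tool(
  targets=[
    {"grip": 0.07, "travel": [0, 0, 0], "yaw": 0},
    {"grip": 0.078, "travel": [0, 0, 0], "yaw": 0},
    {"grip": 0.085, "travel": [0, 0, 0], "yaw": 0},
    {"grip": 0.085, "travel": [0, 0, 0], "yaw": 0},
    {"grip": 0.085, "travel": [0, 0, 0], "yaw": 0},
  ],
)

```text
clock: 12.67
ee_pos: [519.2, -5.8, 9.7]
ee_rot: [0.0, 0.0, 1.0, 0.0]
ft_force: [0.4, 0.3, 0.0]
grip_width: 85.2
finger_force: 0.0
```

drive_tool(
  targets=[
    {"grip": 0.085, "travel": [0, 0, -0.02], "yaw": 0},
    {"grip": 0.085, "travel": [0, 0, -0.03], "yaw": 0},
    {"grip": 0.085, "travel": [0, 0, -0.035], "yaw": 0},
    {"grip": 0.085, "travel": [0, 0, -0.035], "yaw": 0},
    {"grip": 0.085, "travel": [0, 0, -0.03], "yaw": 0},
  ],
)

```text
clock: 13.08
ee_pos: [519.2, -5.8, 162.0]
ee_rot: [0.001, 0.0, 1.0, -0.0]
ft_force: [0.6, 1.6, 0.2]
grip_width: 85.1
finger_force: 0.0
```

drive_tool(
  targets=[
    {"grip": 0.078, "travel": [0.0062, -0.0365, 0], "yaw": 0},
    {"grip": 0.078, "travel": [0.0062, -0.0365, 0], "yaw": 0},
    {"grip": 0.078, "travel": [0.0062, -0.0365, 0], "yaw": 0},
    {"grip": 0.078, "travel": [0.0062, -0.0365, 0], "yaw": 0},
    {"grip": 0.078, "travel": [0.0062, -0.0365, 0], "yaw": 0},
    {"grip": 0.078, "travel": [0, 0, 0], "yaw": 0},
    {"grip": 0.078, "travel": [0, 0, 0], "yaw": 0},
    {"grip": 0.078, "travel": [0, 0, 0], "yaw": 0},
  ],
)

```text
clock: 13.75
ee_pos: [487.9, -188.3, 159.6]
ee_rot: [-0.0, 0.0, 1.0, 0.0]
ft_force: [-0.5, 0.7, 0.6]
grip_width: 77.9
finger_force: 0.0
```

```bash
python3 - <<'E'
from m import *
s=status.observe();print(s["ee_pos"],s["grip_width"])
ims=[]
for n in("top","side"):
    f=grab_frame(n);P=cloud(f)
    ims.append(f["pixels"][130:330,170:400,::-1])
    for k,(x,y,r,a,b) in dict(post=(518,-6,20,64,75),collar=(518,-6,45,31,42),reel=(488,-188,45,24,36)).items():
        p=blob(P,(x,y),r,a,b)
        if len(p)<5: print(n,k,len(p));continue
        A=np.c_[p[:,:2]-[x,y],np.ones(len(p))];pl=np.linalg.lstsq(A,p[:,2],rcond=None)[0]
        print(n,k,*disc(p),"mid",((p.min(0)+p.max(0))/2).round(1),"fit",circ(p[:,:2]),"plane",pl.round(3))
cv2.imwrite("pics/a5.png",cv2.resize(np.hstack(ims),(800,348)))
E
```

```text
[ 487.89436647 -188.31836994  159.595165  ] 77.918039529367
top post [518.5  -6.1] 12.1 53 68.3 mid [518.2  -6.9  69. ] fit [518.5  -5.7   9.9] plane [-2.4000e-02  3.8000e-02  6.8343e+01]
top collar [518.2  -6.9] 33.7 405 35.1 mid [518.   -6.9  36.1] fit [518.   -7.1  26.6] plane [-2.0000e-03  2.0000e-03  3.5153e+01]
top reel [ 488.1 -188.3] 30.4 144 29.3 mid [ 488.4 -187.8   29.3] fit [ 490.6 -188.6   26.3] plane [-1.3000e-02  5.0000e-03  2.8941e+01]
side post 0
side collar [530.6 -13.3] 29.4 93 34.4 mid [534.7 -13.4  34.6] fit [506.6  -2.5  39.6] plane [1.2000e-02 6.0000e-03 3.4084e+01]
side reel [ 488.  -188.1] 31.1 445 28.3 mid [ 488.4 -188.3   28.6] fit [ 488.1 -188.6   24.2] plane [2.0000e-03 6.0000e-03 2.8296e+01]
```

View pics/a5.png

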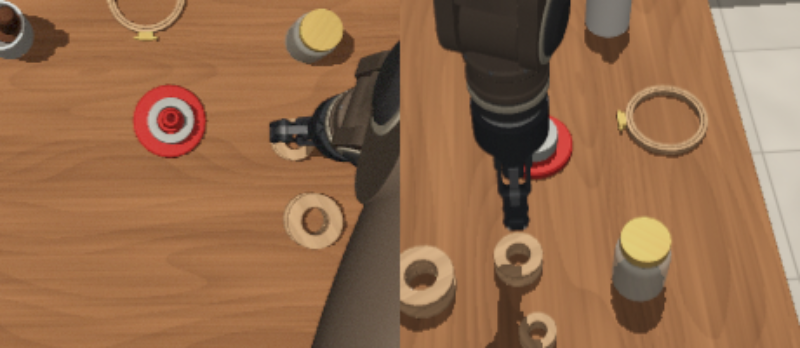

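The collar lies flat on the base, ring at (170,120) in the left crop and a flat plane fit. The open gripper is right above the middle reel. I'll grip the reel.

drive_tool(
  targets=[
    {"grip": 0.078, "travel": [0, 0, 0.038], "yaw": 0},
    {"grip": 0.078, "travel": [0, 0, 0.038], "yaw": 0},
    {"grip": 0.078, "travel": [0, 0, 0.038], "yaw": 0},
    {"grip": 0.078, "travel": [0, 0, 0.028], "yaw": 0},
    {"grip": 0.078, "travel": [0, 0, 0.012], "yaw": 0},
    {"grip": 0.078, "travel": [0, 0, 0.006], "yaw": 0},
    {"grip": 0.078, "travel": [0, 0, 0], "yaw": 0},
  ],
)

```text
clock: 14.43
ee_pos: [487.4, -186.9, -1.4]
ee_rot: [-0.001, -0.001, 1.0, 0.0]
ft_force: [-0.9, -0.0, -0.6]
grip_width: 77.9
finger_force: 0.0
```

drive_tool(
  targets=[
    {"grip": 0.07, "travel": [0, 0, 0], "yaw": 0},
    {"grip": 0.066, "travel": [0, 0, 0], "yaw": 0},
    {"grip": 0.055, "travel": [0, 0, 0], "yaw": 0},
    {"grip": 0.055, "travel": [0, 0, 0], "yaw": 0},
    {"grip": 0.055, "travel": [0, 0, 0], "yaw": 0},
    {"grip": 0.055, "travel": [0, 0, 0], "yaw": 0},
    {"grip": 0.055, "travel": [0, 0, 0], "yaw": 0},
    {"grip": 0.055, "travel": [0, 0, 0], "yaw": 0},
  ],
  squeeze=35,
)

```text
clock: 15.1
ee_pos: [489.4, -188.5, 1.9]
ee_rot: [0.002, -0.0, 1.0, -0.0]
ft_force: [-0.1, 2.4, 6.4]
grip_width: 61.7
finger_force: 37.9
```

drive_tool(
  targets=[
    {"grip": 0.055, "travel": [0, 0, -0.01], "yaw": 0},
    {"grip": 0.055, "travel": [0, 0, -0.02], "yaw": 0},
    {"grip": 0.055, "travel": [0, 0, -0.03], "yaw": 0},
    {"grip": 0.055, "travel": [0, 0, -0.03], "yaw": 0},
    {"grip": 0.055, "travel": [0, 0, -0.02], "yaw": 0},
    {"grip": 0.055, "travel": [0, 0, 0], "yaw": 0},
  ],
)

```text
clock: 15.6
ee_pos: [490.7, -189.5, 116.0]
ee_rot: [0.004, 0.0, 1.0, -0.002]
ft_force: [0.0, -0.4, -0.6]
grip_width: 61.8
finger_force: 38.3
```

drive_tool(
  targets=[
    {"grip": 0.055, "travel": [-0.006, 0.0364, 0], "yaw": 0},
    {"grip": 0.055, "travel": [-0.006, 0.0364, 0], "yaw": 0},
    {"grip": 0.055, "travel": [-0.006, 0.0364, 0], "yaw": 0},
    {"grip": 0.055, "travel": [-0.006, 0.0364, 0], "yaw": 0},
    {"grip": 0.055, "travel": [-0.006, 0.0364, 0], "yaw": 0},
    {"grip": 0.055, "travel": [0, 0, 0], "yaw": 0},
    {"grip": 0.055, "travel": [0, 0, 0], "yaw": 0},
    {"grip": 0.055, "travel": [0, 0, 0], "yaw": 0},
  ],
)

```text
clock: 16.27
ee_pos: [517.8, -6.3, 109.8]
ee_rot: [-0.0, -0.0, 1.0, -0.0]
ft_force: [-0.8, -0.4, -0.6]
grip_width: 61.5
finger_force: 38.4
```

```bash
python3 - <<'E'
from m import *
s=status.observe();print(s["ee_pos"],s["ee_rot"],s["ft_force"],s["joint_positions"])
f=grab_frame("side");P=cloud(f)
cv2.imwrite("pics/a6.png",cv2.resize(f["pixels"][120:260,170:330,::-1],(640,560)))
p=blob(P,(518.3,-6),42,80,150)
for a in range(80,150,5):
    q=p[(p[:,2]>a)&(p[:,2]<=a+5)]
    if len(q):print(a,len(q),q.min(0).round(1),q.max(0).round(1),circ(q[:,:2]))
E
```

```text
[517.80250854  -6.27145069 109.79158531] [-1.22892075e-04 -3.30703924e-04  9.99999912e-01 -2.29004855e-04] [-0.80039182 -0.37492219 -0.55019286] [-1.18480262e-02  1.40814164e-01 -2.90136825e-01  1.14008553e+00
 -4.60969009e-04 -1.25093788e-02]
105 11 [492.8 -33.3 106.6] [542.6 -23.1 109.8] [517.   -5.8  30.4]
110 63 [486.6 -34.8 110.1] [546.1   6.7 114.9] [517.1  -8.2  27.9]
115 22 [488.9 -43.4 115.1] [542.8   5.4 119. ] [519.  -15.7  24.1]
120 8 [503.5 -47.4 120.1] [527.8   4.6 124.6] [521.2 -18.4  27.2]
125 13 [487.3 -45.6 125.7] [542.7 -13.2 130. ] [517.4 -19.4  25.1]
130 33 [489.3 -47.6 130.7] [545.1  17.6 135. ] [519.7  -9.8  26.4]
135 158 [487.5 -36.2 135. ] [546.1  18.3 139.9] [517.4  -9.3  25.7]
140 2 [488.1  -5.3 140.2] [499.4   0.6 141.2] [493.8  -2.4   6.4]
```

View pics/a6.png

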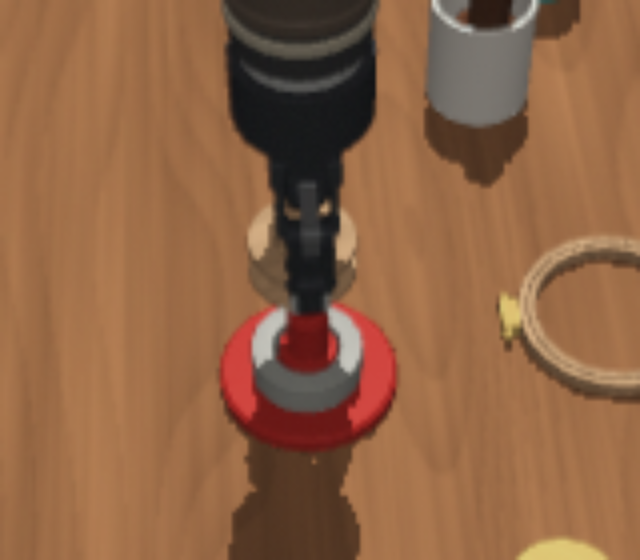

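The reel is level over the post, at (302,250) with the post at (308,335), and its x centre is about 1.5 mm short. I'll correct that and lower gently.

drive_tool(
  targets=[
    {"grip": 0.055, "travel": [-0.0015, 0, 0.015], "yaw": 0},
    {"grip": 0.055, "travel": [0, 0, 0.015], "yaw": 0},
    {"grip": 0.055, "travel": [0, 0, 0.006], "yaw": 0},
    {"grip": 0.055, "travel": [0, 0, 0.006], "yaw": 0},
    {"grip": 0.055, "travel": [0, 0, 0], "yaw": 0},
  ],
)

```text
clock: 16.73
ee_pos: [518.8, -7.2, 66.8]
ee_rot: [-0.001, 0.001, 1.0, 0.0]
ft_force: [-0.3, 0.2, 0.1]
grip_width: 61.4
finger_force: 38.5
```

drive_tool(
  targets=[
    {"grip": 0.055, "travel": [0, 0, 0.004], "yaw": 0},
    {"grip": 0.055, "travel": [0, 0, 0.004], "yaw": 0},
    {"grip": 0.055, "travel": [0, 0, 0], "yaw": 0},
  ],
)

```text
clock: 16.98
ee_pos: [519.4, -6.5, 59.5]
ee_rot: [-0.0, 0.0, 1.0, -0.0]
ft_force: [-0.1, 0.7, -0.1]
grip_width: 61.6
finger_force: 38.5
```

drive_tool(
  targets=[
    {"grip": 0.055, "travel": [0, 0, 0.005], "yaw": 0},
    {"grip": 0.055, "travel": [0, 0, 0.005], "yaw": 0},
    {"grip": 0.055, "travel": [0, 0, 0.005], "yaw": 0},
    {"grip": 0.055, "travel": [0, 0, 0.005], "yaw": 0},
    {"grip": 0.055, "travel": [0, 0, 0], "yaw": 0},
  ],
)

```text
clock: 17.4
ee_pos: [518.7, -6.2, 38.5]
ee_rot: [-0.001, -0.0, 1.0, 0.0]
ft_force: [-0.3, 0.3, -0.5]
grip_width: 61.4
finger_force: 38.4
```

drive_tool(
  targets=[
    {"grip": 0.055, "travel": [0, 0, 0.0015], "yaw": 0},
    {"grip": 0.055, "travel": [0, 0, 0], "yaw": 0},
    {"grip": 0.055, "travel": [0, 0, 0], "yaw": 0},
  ],
)

```text
clock: 17.65
ee_pos: [519.6, -6.3, 38.4]
ee_rot: [0.0, 0.0, 1.0, 0.0]
ft_force: [-0.4, 0.6, -0.6]
grip_width: 61.6
finger_force: 38.4
```

drive_tool(
  targets=[
    {"grip": 0.055, "travel": [0, 0, 0.001], "yaw": 0},
    {"grip": 0.055, "travel": [0, 0, 0], "yaw": 0},
    {"grip": 0.055, "travel": [0, 0, 0], "yaw": 0},
  ],
)

```text
clock: 17.9
ee_pos: [519.8, -6.3, 37.9]
ee_rot: [0.0, 0.0, 1.0, -0.0]
ft_force: [-1.8, 0.2, 3.6]
grip_width: 61.8
finger_force: 38.8
```

drive_tool(
  targets=[
    {"grip": 0.055, "travel": [0, 0, 0.001], "yaw": 0},
    {"grip": 0.055, "travel": [0, 0, 0], "yaw": 0},
    {"grip": 0.055, "travel": [0, 0, 0], "yaw": 0},
  ],
)

```text
clock: 18.15
ee_pos: [519.9, -6.3, 37.8]
ee_rot: [0.001, 0.0, 1.0, -0.0]
ft_force: [-4.5, 0.6, 12.1]
grip_width: 61.5
finger_force: 39.4
```

drive_tool(
  targets=[
    {"grip": 0.066, "travel": [0, 0, 0], "yaw": 0},
    {"grip": 0.075, "travel": [0, 0, 0], "yaw": 0},
    {"grip": 0.085, "travel": [0, 0, 0], "yaw": 0},
    {"grip": 0.085, "travel": [0, 0, 0], "yaw": 0},
    {"grip": 0.085, "travel": [0, 0, 0], "yaw": 0},
  ],
)

```text
clock: 18.57
ee_pos: [519.4, -6.3, 36.0]
ee_rot: [-0.0, 0.0, 1.0, 0.0]
ft_force: [-0.7, -0.0, -0.1]
grip_width: 84.9
finger_force: 0.0
```

drive_tool(
  targets=[
    {"grip": 0.085, "travel": [0, 0, -0.02], "yaw": 0},
    {"grip": 0.085, "travel": [0, 0, -0.03], "yaw": 0},
    {"grip": 0.085, "travel": [0, 0, -0.04], "yaw": 0},
    {"grip": 0.085, "travel": [0, 0, -0.04], "yaw": 0},
    {"grip": 0.085, "travel": [0.04, 0, 0], "yaw": 0},
    {"grip": 0.085, "travel": [0.04, 0, 0], "yaw": 0},
    {"grip": 0.085, "travel": [0.04, 0, 0], "yaw": 0},
    {"grip": 0.085, "travel": [0.04, 0, 0], "yaw": 0},
  ],
)

```text
clock: 19.23
ee_pos: [358.0, -6.3, 166.1]
ee_rot: [0.0, 0.0, 1.0, 0.0]
ft_force: [-1.0, -0.2, 0.9]
grip_width: 84.7
finger_force: 0.0
```

drive_tool(
  targets=[
    {"grip": 0.085, "travel": [0, 0, 0], "yaw": 0},
    {"grip": 0.085, "travel": [0, 0, 0], "yaw": 0},
  ],
)

```text
clock: 19.4
ee_pos: [358.2, -6.3, 166.7]
ee_rot: [0.001, 0.0, 1.0, -0.0]
ft_force: [0.5, -0.4, -0.6]
grip_width: 85.2
finger_force: 0.0
```

```bash
python3 - <<'E'
from m import *
ims=[]
for n in("top","side"):
    f=grab_frame(n);P=cloud(f)
    ims.append(f["pixels"][80:330,150:400,::-1])
    for k,(x,y,r,a,b) in dict(post=(518,-6,12,66,75),reel=(518,-6,45,60,71),collar=(518,-6,45,31,38),cup=(651,235,60,80,92),jar=(637,-217,60,90,110)).items():
        p=blob(P,(x,y),r,a,b)
        if len(p)<5: print(n,k,len(p));continue
        A=np.c_[p[:,:2]-[x,y],np.ones(len(p))];pl=np.linalg.lstsq(A,p[:,2],rcond=None)[0]
        print(n,k,*disc(p),"mid",((p.min(0)+p.max(0))/2).round(1),"plane",pl.round(3))
cv2.imwrite("pics/a7.png",cv2.resize(np.hstack(ims),(800,400)))
E
```

```text
top post [518.1  -5.3] 11.3 40 68.4 mid [518.1  -5.6  70.1] plane [5.1000e-02 1.0000e-02 6.9207e+01]
top reel [518.8  -7.1] 31.0 411 65.4 mid [519.7  -8.1  65.5] plane [0.000e+00 3.000e-03 6.553e+01]
top collar [518.   -6.9] 33.6 83 34.8 mid [514.3  -7.1  34.5] plane [-2.2000e-02  5.0000e-03  3.4386e+01]
top cup [651.  234.4] 36.4 187 86.4 mid [651.1 235.   86. ] plane [-1.2000e-02  0.0000e+00  8.6207e+01]
top jar [ 637.7 -216.7] 30.3 480 99.2 mid [ 637.  -216.6   97.1] plane [ 1.2000e-02 -1.7000e-02  9.9212e+01]
side post [518.1  -6.4] 11.8 38 68.4 mid [518.1  -6.1  68.7] plane [2.0000e-02 7.5000e-02 6.8407e+01]
side reel [519.5  -7.8] 31.9 416 64.8 mid [519.2  -8.2  65.4] plane [1.0000e-03 1.8000e-02 6.4859e+01]
side collar [517.9  -7.9] 33.6 88 34.5 mid [518.6 -18.5  34.5] plane [ 3.0000e-03 -2.3000e-02  3.3914e+01]
side cup [651.1 234.6] 38.1 161 85.1 mid [650.9 234.   85.6] plane [-1.0000e-03  3.0000e-03  8.5207e+01]
side jar [ 637.6 -216.4] 30.7 647 98.3 mid [ 637.  -215.8   96.7] plane [1.0000e-02 2.8000e-02 9.8078e+01]
```

View pics/a7.png

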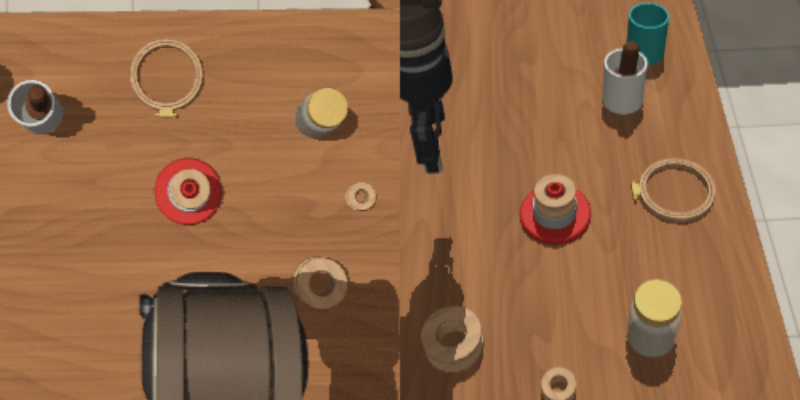

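The reel lies flat on the collar with its top at about 66 mm, stand at (188,190) in the left crop. The awl is in the white cup, and the jar and hoops are where they were. I'll hand it in.

```bash
python3 -c "
from cell import hand_in
print(hand_in())"
```

```text
the job is handed in; nothing more can be done
None
```

The job is done and handed in at about 19.5 s: the awl stands point down in the white cup, and the collar and then the reel were lowered by hand and lie flat on the stand. The cup is upright, and the jar and hoops are where they were.

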